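# Sound the dry-bath well and stand the right vial in it

## Robot

A 6-joint arm with a two-finger parallel gripper is mounted at the origin on a cart in front of the work surface, level with it; the furniture and walls round the work are solid. World frame = base frame: x ahead of the robot, y to its left, z up, the work surface at z = 0. Lengths are in m, angles in rad, forces in N, time in s.
With the tool pointing down it reaches from about 0.35 to 0.85 m from the base axis. Payload 8.1 kg.
Tool frame: the origin (TCP) lies between the finger pads; the fingertips stand 22 mm ahead of it and the grasp point (between the pads) lies 3 mm ahead of it; z points along the fingers, y is the line along which they close (so a half turn about z gives the same grasp; the last joint's range is limited). The gripper opens to 93 mm and grips with 3 to 60 N. Pads are 15 mm wide; open, the fingers measure 128 mm over their backs; the gripper's body (75 mm by 188 mm) begins 65 mm behind the grasp point.
Start: joints at [-0.085, 0.13, 1.488, -0, 1.523, -0.085], TCP at [0.6, 0, 0.241] pointing down, gripper open.
Joint ranges: [-2.96, 2.96], [-0.89, 2.26], [0.02, 2.5], [-1.34, 4.48], [0, 2.73], [-2.66, 2.66]. Speed limits (rad/s): [2.39, 2.39, 2.79, 3.14, 3.14, 3.14].

## Interface

Orientations are given as [roll, pitch, yaw] about the fixed x, y, z axes, in that order (R = Rz(yaw) Ry(pitch) Rx(roll)).
In Python, from workcell import telemetry, optics, arm gives the robot as it stands. The module is installed in compiled form; this text tells all that it offers.
- The arm moves only by the tool jog_arm, never from a script. Its argument "deltas" is a list that holds one entry, the list of rows, each a list of 7 numbers: the turn, a rotation vector about the tool's x, y, z in units of 5 degrees (1.0 is 5 degrees), then the shift along the tool's x, y, z in units of 30 mm (1.0 is 30 mm), then the opening, from -1 (shut) to 1 (fully open), so that 0 is half open. A call has 1 to 12 rows; each row is the pose to reach, as a shift and turn from the pose commanded when the call began, along the tool's axes at that moment; what a row does not reach only later rows make up. A row lasts 1/10 s, in which the tool goes at most 50 mm and 8.59 degrees, less where a joint would pass 70% of its speed; a pose out of reach is approached as far as the arm can. A call with a gripper value outside its range is refused whole. The fingers move at their own pace and stop on an object; "newtons" is the grip in N (left out, the last holds). Time passes only in rows, so rows that repeat a pose let the fingers close. It gives the time, the measured TCP pose, the force, the opening and the grip force at its end, in the units of the state.
- telemetry.observe(): the state, without advancing time (a new reading comes with each control period).
- optics.read_camera(name): name is "scene" or "side" or "wrist"; returns the picture (400x640x3 uint8, red, green, blue); there is no depth.
- optics.camera_model(name): a dict with "fx", "fy", "cx", "cy" (pixels), "xyz" and "orientation" of the camera in the world; the wrist camera has in their place "hand_eye" (4x4, takes a point from camera to tool coordinates, whose origin is the TCP and whose axes are the flange's). Camera axes: x right, y down, z forward; pixel columns grow to the right and rows downward; lengths in m; the calibration is good to about 2 mm. A picture is of the moment at which its call begins: read the wrist's pose just before it. camera_model takes no time and is no camera call.
- arm.job_done(): hands the job in; it is judged then, once.
Trained networks look in the newest picture that a camera, given by its name, has taken for a name from the list of things; names that differ only in an ending like _2 or _b are one class to them, and where a whole thing is asked for, a point or a joint stands for the part that bears it (a point fixed in the world has none). Each returns a list of dicts, best first, with "confidence" (0 to 1); they miss things now and then, are a little off and sometimes report something else, mostly with a low value. They report only what shows in the picture. A call takes as long as a camera call. They do not tell look-alikes from the thing itself.
- optics.masks_of(name, camera): "mask" (400x640 bool, what is visible of it).
- optics.spot_point(name, camera): "xyz" ([x, y, z] in m, in world coordinates, good to about 4 mm: a listed point, or the origin of a listed thing).
The state is a dict: "clock": time; "joint_positions": joint angles; "dq": joint speeds; "tau": joint torques, N m; "tcp_pos": TCP position; "tcp_rot": TCP orientation; "contact_force": force on the tool from outside, world axes, zero at the start; "ft_torque": the same for the moment, N m; "width": opening from 0.0 (shut) to 1.0 (fully open); "grasp_force": force on a finger pad.
Only numpy, scipy, OpenCV 4.12 (cv2) and the standard library are available. Lean on these libraries where they do the work, as an engineer would, in place of code of your own. Each camera call takes 0.05 s, during which the arm holds its last target. There are 200 camera calls.

## Task

The middle well of the dry bath is to get a vial, but nobody knows how deep the well is: take the depth rod from its stand, feel gently for the well's floor with it, and hang the rod back. Then, from the four vials in the blue rack, pick one of the right length to stand on that floor with its whole cap clear above the block and no more than 14 mm of bare vial showing under the cap, and lower it in without dropping it. Leave the other three vials in the rack and disturb nothing else.

Things in the scene. Friction and masses are not known exactly. Their poses are not given: they have to be found in the camera images.
- dry_bath: white dry bath, fixed, 130 by 160 mm; origin on the table under the middle well, z up, sloping control panel at -x. Aluminium block 58 mm (x) by 136 mm (y), top 88 mm above the table, housing 70 mm high. Three round wells 20 mm wide at y = -44, 0, +44 mm; the outer ones hold vials, the middle one is empty, its flat floor anywhere from 31 to 69 mm below the block top
- well_mouth (a point): centre of the mouth of the empty middle well, level with the block's top, 88 mm above the table; z up, y along the row of wells
- depth_rod: depth rod hanging upright in its stand: plain steel rod 8 mm thick with a round tip and dark rings every 10 mm, below a black round grip 21 mm thick and 42 mm long; origin at the tip, z up along the rod. The grip begins with a flat collar 85 mm above the tip; 70 g
- rod_collar (a point): underside of the rod's grip, on its axis, 85 mm above the tip; it rests on the stand's arm
- rod_stand: heavy fixed stand: dark foot 85 mm by 70 mm and 10 mm thick, steel column of 12 mm thickness standing 36 mm behind the hole (+x of its origin), aluminium arm 92 to 100 mm above the table; origin on the table under the hole
- stand_hole (a point): centre of the 12 mm hole in the stand's arm, at the arm's upper face, 100 mm above the table; the rod hangs in it by its collar, tip 15 mm above the table
- rack: blue four-place vial rack, fixed, 44 mm (x) by 178 mm (y); origin under its centre. Vials stand on its floor 5 mm above the table, through 20 mm round holes in a deck whose top is 36 mm above the table, at y = -63, -21, 21 and 63 mm; its end plates are 40 mm high
- vial_58: the shortest vial, yellow cap, 58 mm tall over all, upright in the rack; body 17 mm thick, foot tapering to 10 mm over the last 7 mm, ribbed cap 18.5 mm thick and 16 mm high (narrower than the well: a vial too short for it sinks in, cap and all); origin at the underside, z up; about 22 g
- vial_68: vial with a green cap, 68 mm tall over all, otherwise like the shortest
- vial_78: vial with a white cap, 78 mm tall over all, otherwise like the shortest
- vial_88: vial with a black cap, 88 mm tall over all, otherwise like the shortest
- vial_58_neck (a point): lower edge of the cap of the 58 mm vial, on its axis, 42 mm above its underside
- vial_68_neck (a point): lower edge of the cap of the 68 mm vial, on its axis, 52 mm above its underside
- vial_78_neck (a point): lower edge of the cap of the 78 mm vial, on its axis, 62 mm above its underside
- vial_88_neck (a point): lower edge of the cap of the 88 mm vial, on its axis, 72 mm above its underside
- vial_red: bystander: vial with a red cap in an outer well of the dry bath, 66 mm tall, 20 mm of it above the block
- vial_blue: bystander: vial with a blue cap in the other outer well, 66 mm tall, 20 mm of it above the block
- dropper: bystander: small brown dropper bottle with a black bulb, 33 mm thick, 102 mm tall, near the rack
- dish: bystander: covered petri dish, 60 mm across, 14 mm high, lying in front
Things that resemble listed ones, but are neither listed nor needed, are in the scene too. Leave any yellow look-alike of the depth_rod alone.

How it is judged:
On the way, in this order (a step that is already met when the one before it is completed fails the run):
1. the depth rod, let down into the middle well, comes to rest against the inside of it, at least 25 mm down (horizontal distance between depth_rod and well_mouth below 0.009 m and z of depth_rod in the frame of well_mouth below -0.025 m and angle between depth_rod's own z axis and vertical below 0.15 rad and contact force between depth_rod and dry_bath above 0.5 N and linear speed of depth_rod below 0.02 m/s), for 0.1 s.
2. the rod hangs in its stand again by its collar and is released (distance between rod_collar and stand_hole below 0.006 m and angle between depth_rod's own z axis and vertical below 0.08 rad and contact force between the fingers and depth_rod below 0.05 N), for 0.2 s.
3. one vial is lifted out of the rack (height (world z) of any of vial_58, vial_68, vial_78, vial_88 above 0.06 m), for 0.1 s.
At the end, for the whole second after the job is handed in: one vial stands released in the middle well, cap edge 0 to 14 mm above the block, tilt under 0.2 rad; the other three are within 12 mm of their rack places, the red and blue ones within 12 mm of theirs; the rod hangs released in its stand, collar within 6 mm of the hole, tilt under 0.08 rad (all of step 2 and ((horizontal distance between vial_58_neck and well_mouth below 0.008 m and z of vial_58_neck in the frame of well_mouth between 0 and 0.014 m and angle between vial_58's own z axis and vertical below 0.2 rad and linear speed of vial_58 below 0.02 m/s and contact force between the fingers and vial_58 below 0.05 N and distance of each of vial_68, vial_78, vial_88 from where it was at the start of the episode below 0.012 m) or (horizontal distance between vial_68_neck and well_mouth below 0.008 m and z of vial_68_neck in the frame of well_mouth between 0 and 0.014 m and angle between vial_68's own z axis and vertical below 0.2 rad and linear speed of vial_68 below 0.02 m/s and contact force between the fingers and vial_68 below 0.05 N and distance of each of vial_58, vial_78, vial_88 from where it was at the start of the episode below 0.012 m) or (horizontal distance between vial_78_neck and well_mouth below 0.008 m and z of vial_78_neck in the frame of well_mouth between 0 and 0.014 m and angle between vial_78's own z axis and vertical below 0.2 rad and linear speed of vial_78 below 0.02 m/s and contact force between the fingers and vial_78 below 0.05 N and distance of each of vial_58, vial_68, vial_88 from where it was at the start of the episode below 0.012 m) or (horizontal distance between vial_88_neck and well_mouth below 0.008 m and z of vial_88_neck in the frame of well_mouth between 0 and 0.014 m and angle between vial_88's own z axis and vertical below 0.2 rad and linear speed of vial_88 below 0.02 m/s and contact force between the fingers and vial_88 below 0.05 N and distance of each of vial_58, vial_68, vial_78 from where it was at the start of the episode below 0.012 m)) and distance of each of vial_red, vial_blue from where it was at the start of the episode below 0.012 m); the robot touches nothing.
It fails at once if the rod is rammed into the bath with more than 40 N (contact force between depth_rod and dry_bath above 40 N).
It fails at once if a vial is dropped (falls faster than 0.45 m/s, out of the fingers) ((linear speed of vial_58 above 0.45 m/s and contact force between the fingers and vial_58 below 0.05 N) or (linear speed of vial_68 above 0.45 m/s and contact force between the fingers and vial_68 below 0.05 N) or (linear speed of vial_78 above 0.45 m/s and contact force between the fingers and vial_78 below 0.05 N) or (linear speed of vial_88 above 0.45 m/s and contact force between the fingers and vial_88 below 0.05 N)).
It fails at once if a bystander vial, the dropper bottle or the petri dish is moved more than 30 mm (distance of any of vial_red, vial_blue, dropper, dish from where it was at the start of the episode above 0.03 m).
It also fails if it takes over 67 s, if anything falls off the work surface, if the arm or the gripper's body presses on something with over 40 N, if the wrist force passes 120 N, or if a joint passes its speed limit or range.

## Working session

There is one attempt and no reset: what is moved stays moved. The work goes in short steps, Python scripts to look and compute and a tool call to move; the robot and the scene stay as the last step left them, time stands still between calls to the robot, and variables do not carry over. Pictures are saved under pics/ and viewed, at most 10 in all, crops included, and the job is handed in when it is done.

Besides the shell and the picture viewer there is one more tool, called after "Request:" by a JSON object that holds its "fn" and its "kwargs", one argument or row to a line. jog_arm: Moves the arm, as the interface text tells. Its arguments: {"type":"object","properties":{"deltas":{"type":"array","items":{"type":"array","items":{"type":"array","items":{"type":"number"}}}},"newtons":{"type":"number"}},"required":["deltas"]}

```bash
mkdir -p pics; cat > h.py <<'E'
import numpy as np,cv2
from scipy.spatial.transform import Rotation as R
from workcell import telemetry,optics,arm
def cam(n,name):
    im=optics.read_camera(n); cv2.imwrite('pics/'+name,im[:,:,::-1]); return im
def spots(names,c,k=3):
    for n in names:
        for d in optics.spot_point(n,c)[:k]: print(c,n,np.round(d['xyz'],4),round(d['confidence'],2))
E
python3 - <<'E'
from h import *
s=telemetry.observe(); print({k:np.round(v,3) for k,v in s.items()})
for c in('scene','side'): cam(c,c+'0.png')
for c in('scene','side'): m=optics.camera_model(c); print(c,m)
print(optics.camera_model('wrist'))
L=['well_mouth','dry_bath','rod_collar','depth_rod','stand_hole','rack','vial_58_neck','vial_68_neck','vial_78_neck','vial_88_neck','dropper','dish']
spots(L,'scene'); spots(L[:10],'side',2)
a=cv2.imread('pics/scene0.png')
E
```

```text
{'clock': np.float64(0.0), 'joint_positions': array([-0.085,  0.131,  1.489,  0.   ,  1.523, -0.085]), 'dq': array([-0.001, -0.001,  0.   ,  0.001, -0.001,  0.001]), 'tau': array([-2.0000e-03, -5.5985e+01, -4.9176e+01,  7.7000e-02,  3.6000e-02,
       -0.0000e+00]), 'tcp_pos': array([0.599, 0.   , 0.24 ]), 'tcp_rot': array([-3.14 , -0.   ,  1.571]), 'contact_force': array([-0.095, -0.355, -1.046]), 'ft_torque': array([-0.016,  0.055, -0.   ]), 'grasp_force': np.float64(0.0), 'width': np.float64(0.999)}
scene {'fx': 500.08868796291483, 'fy': 500.08868796291483, 'cx': 322.0408417239562, 'cy': 195.25137178198145, 'xyz': array([-0.10562335,  0.8236308 ,  0.75087413]), 'orientation': array([-2.13686044,  0.00660983, -2.42383475])}
side {'fx': 393.00657967811236, 'fy': 393.00657967811236, 'cx': 317.62744172537447, 'cy': 199.66028101002084, 'xyz': array([ 0.323335  , -0.87558203,  0.4663084 ]), 'orientation': array([-1.92051191, -0.0137322 , -0.26065617])}
{'fx': 283.34675058224417, 'fy': 283.34675058224417, 'cx': 319.9713713426464, 'cy': 201.7206979184486, 'hand_eye': array([[ 5.22883782e-
[... 1069 characters left out ...]
 0.86
scene dish [ 0.4334 -0.0875  0.0007] 0.89
side well_mouth [0.5441 0.0511 0.089 ] 0.83
side dry_bath [ 0.5374  0.0514 -0.0028] 0.85
side rod_collar [0.4938 0.2279 0.0876] 0.73
side rod_collar [0.4527 0.3075 0.083 ] 0.63
side depth_rod [ 0.4457  0.3066 -0.0028] 0.56
side depth_rod [0.5354 0.3224 0.0143] 0.48
side stand_hole [0.5327 0.3169 0.1032] 0.5
side rack [ 0.5054 -0.2405 -0.0017] 0.87
side vial_58_neck [ 0.4944 -0.2994  0.0488] 0.63
side vial_68_neck [ 0.4957 -0.2555  0.0599] 0.73
side vial_68_neck [ 0.5421  0.0482 -0.0025] 0.55
side vial_78_neck [ 0.5122 -0.2138  0.0695] 0.47
side vial_88_neck [ 0.5167 -0.1718  0.0762] 0.57
side vial_88_neck [ 7.048e-01 -1.270e-01 -1.000e-04] 0.29
```

View pics/scene0.png

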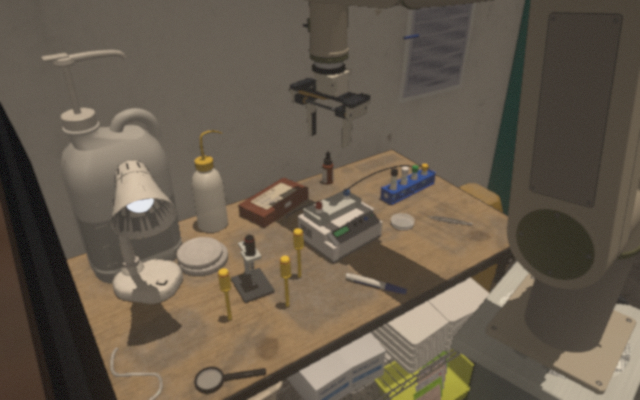

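View pics/side0.png

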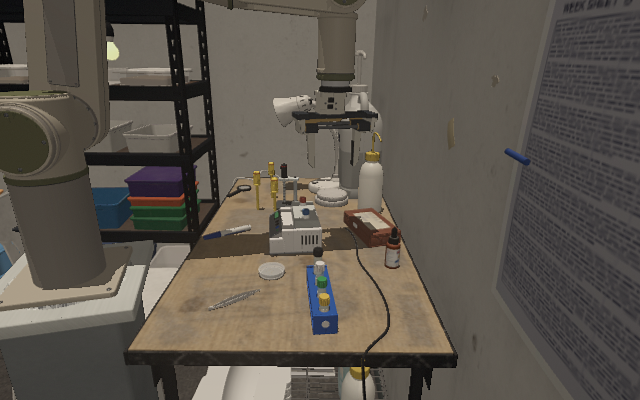

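The scene picture shows the bath at (340,225), the rack at (408,185), and the black-grip rod in its stand at (249,250). Candidates for the rod are the black one at (249,250) and the yellow ones at (225,290), (286,278) and (298,250). I choose the black one and will check it with a close wrist view. The side picture shows the vials from near to far: yellow, green, white, black.

```bash
python3 - <<'E'
from h import *
cam('wrist','w0.png'); spots(['well_mouth','vial_red','vial_blue','dry_bath'],'wrist',2)
E
```

```text
wrist well_mouth [0.5436 0.0519 0.0863] 0.78
wrist well_mouth [ 0.4299 -0.0901  0.0009] 0.26
wrist vial_red [0.5516 0.0937 0.0409] 0.67
wrist vial_blue [0.5365 0.0098 0.0391] 0.81
wrist dry_bath [5.449e-01 4.930e-02 4.000e-04] 0.91
wrist dry_bath [ 0.5056 -0.2586  0.0522] 0.37
```

Request:
{"fn": "jog_arm", "kwargs": {
  "deltas": [
    [[0,0,0,10.6,-2.1,-3,0],[0,0,0,10.6,-2.1,-3,0],[0,0,0,10.6,-2.1,-3,0],[0,0,0,10.6,-2.1,-3,0],[0,0,0,10.6,-2.1,-3,0],[0,0,0,10.6,-2.1,-3,0],[0,0,0,10.6,-2.1,-3,0],[0,0,0,10.6,-2.1,-3,0],[0,0,0,10.6,-2.1,-3,0],[0,0,0,10.6,-2.1,-3,0],[0,0,0,10.6,-2.1,-3,0],[0,0,0,10.6,-2.1,-3,0]]
  ]
}}

```text
clock: 2.65
tcp_pos: [0.5374, 0.3168, 0.3303]
tcp_rot: [-3.141, 0.0, 1.569]
contact_force: [0.1, -0.4, -0.1]
width: 0.5
grasp_force: 0.0
```

```bash
python3 - <<'E'
from h import *
s=telemetry.observe(); print(s['tcp_pos'],s['tcp_rot'],np.abs(s['dq']).max())
cam('wrist','w1.png'); spots(['stand_hole','rod_collar','depth_rod','rod_stand'],'wrist',3)
a=cv2.imread('pics/w0.png');b=cv2.imread('pics/w1.png')
c=np.vstack([a,b]); c=cv2.resize(c,(480,600)); cv2.imwrite('pics/w01.png',np.hstack([a[100:400,120:520],b[100:400,120:520]]))
E
```

```text
[0.53737078 0.31675748 0.33028944] [-3.14111276e+00  3.52256410e-04  1.56898683e+00] 0.004750482653692927
wrist stand_hole [0.5352 0.3164 0.102 ] 0.85
wrist rod_collar [0.5369 0.3189 0.1031] 0.86
wrist rod_collar [0.449  0.3045 0.0837] 0.75
wrist rod_collar [0.4937 0.2255 0.0893] 0.69
wrist depth_rod [ 4.493e-01  3.083e-01 -3.000e-04] 0.96
wrist depth_rod [0.535  0.3192 0.0115] 0.89
wrist depth_rod [ 0.5099  0.4099 -0.003 ] 0.64
wrist rod_stand [5.359e-01 3.193e-01 2.000e-04] 0.9
```

View pics/w01.png

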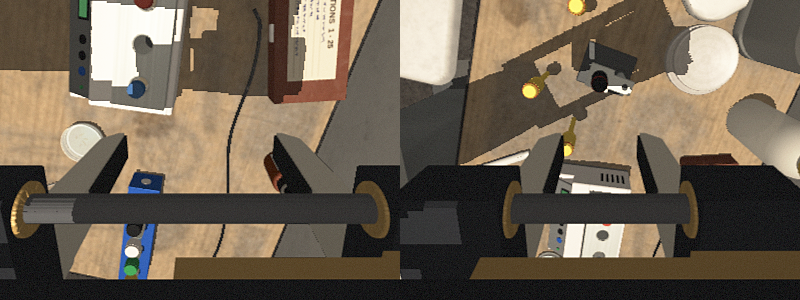

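In the crop, the left half (start pose) shows the bath with the empty well at (142,43), red above it and blue at (136,90), with a yaw of about -10°. The right half shows the black grip at (600,80) with the stand column to its right, and yellow look-alikes at (577,5), (530,90) and (568,150). The black rod is therefore the right one.

```bash
cat >> h.py <<'E'
def ray(u,v,z,tp,tr):
    m=optics.camera_model('wrist');H=np.array(m['hand_eye']);Rt=R.from_euler('xyz',tr).as_matrix()
    d=Rt@H[:3,:3]@np.array([(u-m['cx'])/m['fx'],(v-m['cy'])/m['fy'],1]);o=np.array(tp)+Rt@H[:3,3]
    return o+d*(z-o[2])/d[2]
E
python3 - <<'E'
from h import *
s=telemetry.observe();P1=(s['tcp_pos'],s['tcp_rot']);P0=([.599,0,.24],[-3.14,0,1.571])
a=cv2.imread('pics/w0.png');b=cv2.imread('pics/w1.png')
A=cv2.resize(a[95:205,190:310],None,fx=4,fy=4,interpolation=cv2.INTER_CUBIC)
B=cv2.resize(b[125:210,280:390],None,fx=4.5,fy=4.5,interpolation=cv2.INTER_CUBIC)
h=max(A.shape[0],B.shape[0]);p=lambda i:np.pad(i,((0,h-i.shape[0]),(0,0),(0,0)))
c=np.hstack([p(A[:,:320]),p(B)])[:600,:800];print(c.shape);cv2.imwrite('pics/z.png',c)
print(ray(262,143,.088,*P0),ray(320,182,.142,*P1))
E
```

```text
(440, 800, 3)
[0.53884107 0.05559702 0.088     ] [0.5369694 0.3243873 0.142    ]
```

View pics/z.png

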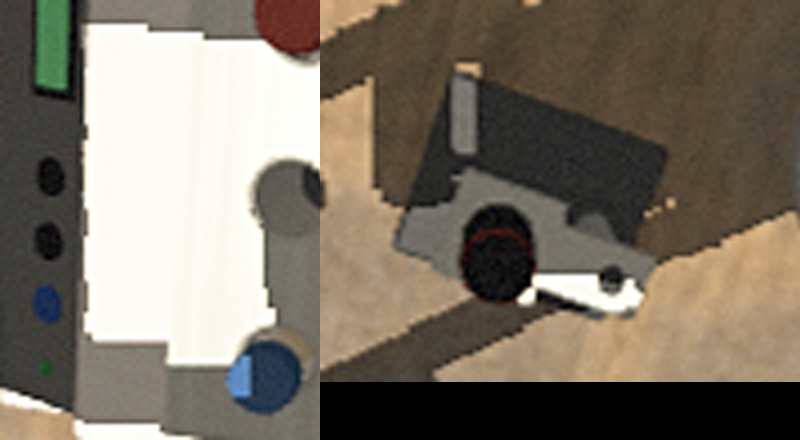

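```bash
python3 - <<'E'
from h import *
s=telemetry.observe();P1=(s['tcp_pos'],s['tcp_rot']);P0=([.599,0,.24],[-3.14,0,1.571])
g=lambda x,y:(280+(x-320)/4.5,125+y/4.5); w=lambda x,y:(190+x/4,95+y/4)
print('grip',ray(*g(497,264),.142,*P1),'col',ray(*g(610,278),.104,*P1))
d=ray(*g(665,155),.01,*P1)-ray(*g(475,78),.01,*P1);print('foot',d,np.degrees(np.arctan2(d[1],d[0])))
d=ray(*g(655,260),.1,*P1)-ray(*g(462,167),.1,*P1);print('arm',np.degrees(np.arctan2(d[1],d[0])))
print('well',ray(*w(290,198),.088,*P0),'blue',ray(*w(265,377),.108,*P0))
E
```

```text
grip [0.53616727 0.32234028 0.142     ] col [0.56982941 0.30956834 0.104     ]
foot [ 0.0690654  -0.02753946  0.        ] -21.73937404256504
arm -25.838571584858695
well [0.5392707  0.05407899 0.088     ] blue [0.53453677 0.01153194 0.108     ]
```

Request:
{"fn": "jog_arm", "kwargs": {
  "deltas": [
    [[0,0,-1.7,0.1,0,1,0],[0,0,-3.4,0.1,0,2,0],[0,0,-5.1,0.1,0,3,0],[0,0,-6.8,0.1,0,4,0],[0,0,-8.5,0.1,0,4.3,0],[0,0,-10.2,0.1,0,4.3,0],[0,0,-11.9,0.1,0,4.3,0],[0,0,-13.6,0.1,0,4.3,0],[0,0,-13.6,0.1,0,4.3,0],[0,0,-13.6,0.1,0,4.3,0],[0,0,-13.6,0.1,0,4.3,0]]
  ]
}}

```text
clock: 4.0
tcp_pos: [0.537, 0.321, 0.2017]
tcp_rot: [3.142, -0.0, 2.754]
contact_force: [1.1, 0.3, 0.2]
width: 0.501
grasp_force: 0.0
```

```bash
python3 - <<'E'
from h import *
s=telemetry.observe(); print(s['tcp_pos'],s['tcp_rot'],np.abs(s['dq']).max())
cam('wrist','w2.png'); spots(['stand_hole','rod_collar'],'wrist',1); 
for d in optics.masks_of('depth_rod','wrist')[:3]:
    v,u=np.nonzero(d['mask']);print(d['confidence'],u.min(),u.max(),v.min(),v.max(),u.mean(),v.mean())
E
```

```text
[0.53701199 0.32103415 0.20167067] [ 3.14153598e+00 -1.69421535e-06  2.75403249e+00] 0.017288958395982573
wrist stand_hole [0.5392 0.3146 0.1026] 0.7
wrist rod_collar [0.4956 0.2252 0.0871] 0.88
0.92 244 283 106 133 262.25471698113205 119.18160377358491
0.68 304 330 185 235 317.1063321385902 216.20669056152929
0.65 179 237 176 220 203.05208333333334 199.69704861111111
```

View pics/w2.png

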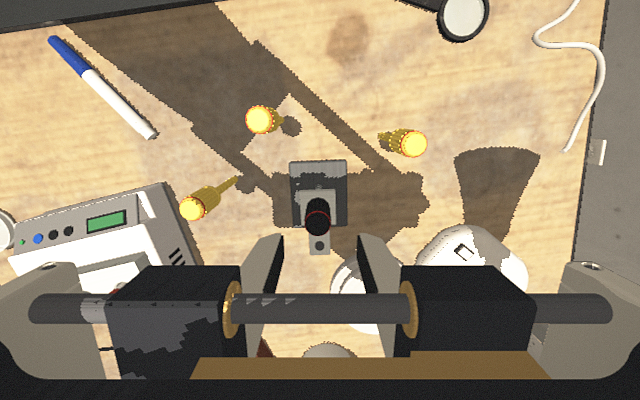

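The grip top is at (317,222) and the stand is square to the tool, so the alignment is right. The yellow look-alikes are at (260,120), (408,143) and (193,207), clear of the fingers.

```bash
python3 - <<'E'
from h import *
s=telemetry.observe();P=(s['tcp_pos'],s['tcp_rot']);g=ray(317.5,222.5,.142,*P);print(g)
print(R.from_euler('xyz',P[1]).as_matrix().T@(g-P[0]))
E
```

```text
[0.53447638 0.32125733 0.142     ]
[ 0.00242831 -0.00073436  0.05966829]
```

Request:
{"fn": "jog_arm", "kwargs": {
  "deltas": [
    [[0,0,0,0.07,-0.02,0.8,0],[0,0,0,0.07,-0.02,1.6,0],[0,0,0,0.07,-0.02,2.42,0],[0,0,0,0.07,-0.02,2.42,0],[0,0,0,0.07,-0.02,2.42,0],[0,0,0,0.07,-0.02,2.42,-1],[0,0,0,0.07,-0.02,2.42,-1],[0,0,0,0.07,-0.02,2.42,-1],[0,0,0,0.07,-0.02,2.42,-1],[0,0,0,0.07,-0.02,2.42,-1],[0,0,0,0.07,-0.02,2.42,-1],[0,0,0,0.07,-0.02,2.42,-1]]
  ],
  "newtons": 20
}}

```text
clock: 5.4
tcp_pos: [0.5353, 0.3214, 0.13]
tcp_rot: [3.141, 0.001, 2.758]
contact_force: [-1.3, -2.6, 5.0]
width: 0.219
grasp_force: 20.0
```

Request:
{"fn": "jog_arm", "kwargs": {
  "deltas": [
    [[0,0,0,0,0,-0.3,-1],[0,0,0,0,0,-0.8,-1],[0,0,0,0,0,-1.6,-1],[0,0,0,0,0,-2.4,-1],[0,0,0,0,0,-3.2,-1],[0,0,0,0,0,-4,-1],[0,0,0,0,0,-4.5,-1],[0,0,0,0,0,-4.5,-1],[0,0,0,0,0,-4.5,-1],[0,0,0,0,0,-4.5,-1]]
  ]
}}

```text
clock: 6.4
tcp_pos: [0.5342, 0.3209, 0.2622]
tcp_rot: [-3.14, -0.002, 2.758]
contact_force: [-0.2, 0.5, -1.3]
width: 0.225
grasp_force: 20.0
```

```bash
python3 - <<'E'
from h import *
s=telemetry.observe(); print({k:np.round(v,4) for k,v in s.items() if k in('clock','tcp_pos','tcp_rot','contact_force','width')})
cam('side','s1.png');cam('wrist','w3.png')
for c in('side','scene'): spots(['depth_rod','rod_collar'],c,4)
a=cv2.imread('pics/s1.png');cv2.imwrite('pics/s1c.png',cv2.resize(a[100:250,200:400],None,fx=4,fy=4))
E
```

```text
{'clock': np.float64(6.4), 'tcp_pos': array([0.5342, 0.3209, 0.2622]), 'tcp_rot': array([-3.1395e+00, -1.8000e-03,  2.7576e+00]), 'contact_force': array([-0.1652,  0.5144, -1.2957]), 'width': np.float64(0.2248)}
side depth_rod [ 4.451e-01  3.049e-01 -2.000e-04] 0.65
side depth_rod [ 0.5374  0.0513 -0.0024] 0.63
side depth_rod [0.5344 0.3251 0.1478] 0.4
side rod_collar [0.4477 0.313  0.0816] 0.72
side rod_collar [0.4892 0.23   0.0842] 0.49
side rod_collar [0.5357 0.325  0.2334] 0.4
scene depth_rod [ 0.4875  0.2238 -0.0013] 0.8
scene depth_rod [ 0.5122  0.4102 -0.0041] 0.79
scene depth_rod [0.4489 0.311  0.0005] 0.77
scene depth_rod [0.5336 0.3179 0.0163] 0.65
scene rod_collar [0.512  0.4133 0.0866] 0.8
scene rod_collar [ 0.5148 -0.1755  0.0794] 0.72
scene rod_collar [0.4866 0.2249 0.0833] 0.71
scene rod_collar [0.4503 0.3041 0.0841] 0.61
```

View pics/s1c.png

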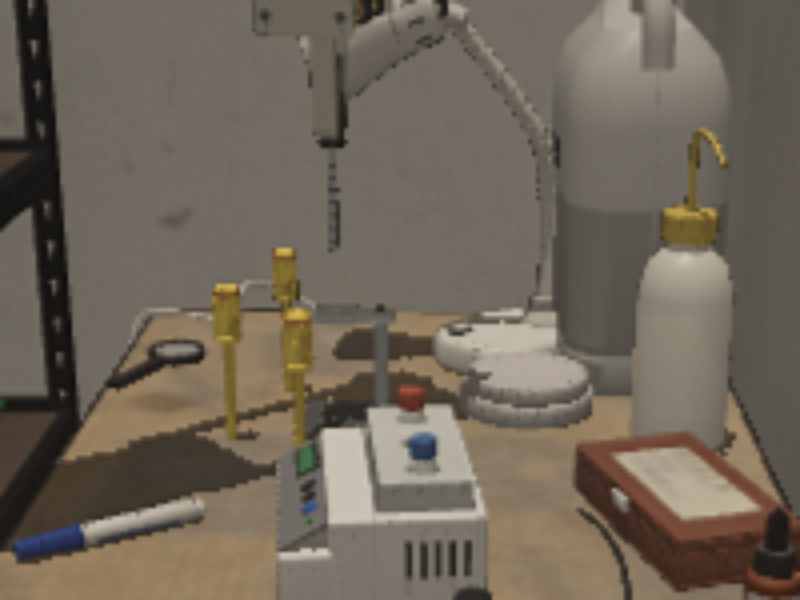

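The side crop shows the rod upright in the fingers at (333,200), clear of the stand arm. Next I go to the well.

Request:
{"fn": "jog_arm", "kwargs": {
  "deltas": [
    [[0,0,0,-0.6,-1.4,0,-1],[0,0,0,-1.2,-2.8,0,-1],[0,0,0,-1.8,-4.2,0,-1],[0,0,0,-2.4,-5.6,0,-1],[0,0,0,-3,-7,0,-1],[0,0,0,-3.55,-8.2,0,-1],[0,0,0,-3.55,-8.2,0,-1],[0,0,0,-3.55,-8.2,0,-1],[0,0,0,-3.55,-8.2,0,-1],[0,0,0,-3.55,-8.2,0,-1],[0,0,0,-3.55,-8.2,0,-1]]
  ]
}}

```text
clock: 7.8
tcp_pos: [0.5414, 0.0544, 0.264]
tcp_rot: [3.142, -0.0, 2.759]
contact_force: [-0.2, 0.0, -1.5]
width: 0.221
grasp_force: 20.0
```

```bash
python3 - <<'E'
from h import *
s=telemetry.observe(); print({k:np.round(v,4) for k,v in s.items() if k in('clock','tcp_pos','tcp_rot','contact_force','width')})
cam('wrist','w4.png');spots(['well_mouth','vial_red','vial_blue','depth_rod'],'wrist',2)
a=cv2.imread('pics/w4.png');cv2.imwrite('pics/w4c.png',cv2.resize(a[150:290,220:420],None,fx=4,fy=4,interpolation=cv2.INTER_CUBIC))
E
```

```text
{'clock': np.float64(7.8), 'tcp_pos': array([0.5414, 0.0544, 0.264 ]), 'tcp_rot': array([ 3.1415e+00, -1.0000e-04,  2.7594e+00]), 'contact_force': array([-0.1623,  0.0322, -1.4661]), 'width': np.float64(0.2208)}
wrist well_mouth [0.5462 0.0523 0.0854] 0.95
wrist well_mouth [ 0.4299 -0.0884 -0.0009] 0.32
wrist vial_red [0.5528 0.0954 0.0416] 0.78
wrist vial_blue [0.5355 0.0063 0.0427] 0.62
wrist vial_blue [ 0.5084 -0.2155  0.0094] 0.3
wrist depth_rod [0.5399 0.0563 0.1462] 0.7
wrist depth_rod [ 0.449   0.3078 -0.0008] 0.62
```

View pics/w4c.png

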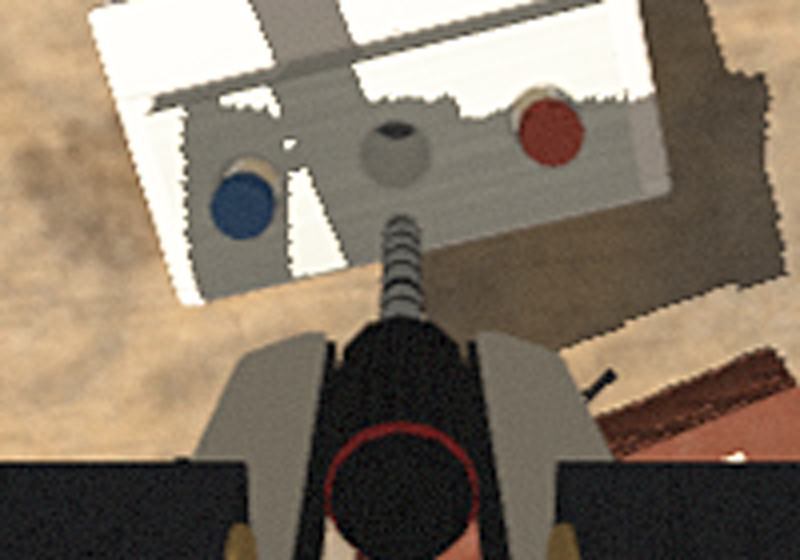

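The well mouth is at (396,155) in the crop, with the blue cap at (243,204), the red at (551,131), and the rod tip at (403,220) between them.

```bash
python3 - <<'E'
from h import *
s=telemetry.observe();P=(s['tcp_pos'],s['tcp_rot']);g=lambda x,y:(220+x/4-.4,150+y/4-.4)
w=ray(*g(396,155),.088,*P);t=ray(*g(403,222),.151,*P);r=ray(*g(551,131),.108,*P);b=ray(*g(243,204),.108,*P)
print('well',w,'tip',t,'red',r,'blue',b,(r+b)/2)
Rm=R.from_euler('xyz',P[1]).as_matrix().T
print('tip->well tool units',Rm@(w-t)/.03,'tcp->well',Rm@(w-P[0])/.03,'tip in tool mm',1e3*Rm@(t-P[0]))
E
```

```text
well [0.5399833  0.05376253 0.088     ] tip [0.54182346 0.05512878 0.151     ] red [0.54504729 0.09711865 0.108     ] blue [0.53266423 0.01126508 0.108     ] [0.53885576 0.05419186 0.108     ]
tip->well tool units [ 0.03978204 -0.0651092   2.10000349] tcp->well [ 0.04515492 -0.01419662  5.86705556] tip in tool mm [  0.16118658   1.52737723 113.01156214]
```

Request:
{"fn": "jog_arm", "kwargs": {
  "deltas": [
    [[0,0,0,0.04,-0.05,0,-1],[0,0,0,0.04,-0.05,0.5,-1],[0,0,0,0.04,-0.05,1,-1],[0,0,0,0.04,-0.05,1.5,-1],[0,0,0,0.04,-0.05,2,-1],[0,0,0,0.04,-0.05,2.4,-1],[0,0,0,0.04,-0.05,2.7,-1],[0,0,0,0.04,-0.05,2.7,-1],[0,0,0,0.04,-0.05,2.7,-1],[0,0,0,0.04,-0.05,2.7,-1]]
  ],
  "newtons": 15
}}

```text
clock: 9.05
tcp_pos: [0.5404, 0.0523, 0.184]
tcp_rot: [3.141, 0.001, 2.758]
contact_force: [0.6, 1.0, -0.4]
width: 0.221
grasp_force: 15.0
```

Request:
{"fn": "jog_arm", "kwargs": {
  "deltas": [
    [[0,0,0,0,0,0.07,-1],[0,0,0,0,0,0.14,-1],[0,0,0,0,0,0.2,-1],[0,0,0,0,0,0.2,-1]]
  ]
}}

```text
clock: 9.45
tcp_pos: [0.5396, 0.0523, 0.1767]
tcp_rot: [-3.141, -0.0, 2.758]
contact_force: [-0.6, -0.0, -0.8]
width: 0.223
grasp_force: 15.0
```

```bash
python3 -c "
from h import *
s=telemetry.observe();print(s['tcp_pos'],s['contact_force'],s['ft_torque'])"
```

```text
[0.53955051 0.05230125 0.17667726] [-0.59459156 -0.03444101 -0.84731597] [ 0.07377323 -0.07917642  0.01713115]
```

Request:
{"fn": "jog_arm", "kwargs": {
  "deltas": [
    [[0,0,0,0,0,0.07,-1],[0,0,0,0,0,0.14,-1],[0,0,0,0,0,0.2,-1],[0,0,0,0,0,0.2,-1]]
  ]
}}

```text
clock: 9.85
tcp_pos: [0.5395, 0.0523, 0.1706]
tcp_rot: [-3.141, -0.001, 2.758]
contact_force: [-0.7, 0.1, -0.2]
width: 0.223
grasp_force: 15.0
```

Request:
{"fn": "jog_arm", "kwargs": {
  "deltas": [
    [[0,0,0,0,0,0.05,-1],[0,0,0,0,0,0.1,-1],[0,0,0,0,0,0.15,-1],[0,0,0,0,0,0.15,-1]]
  ]
}}

```text
clock: 10.25
tcp_pos: [0.5396, 0.0523, 0.1662]
tcp_rot: [-3.141, -0.0, 2.758]
contact_force: [0.6, 0.4, -0.8]
width: 0.227
grasp_force: 15.0
```

Request:
{"fn": "jog_arm", "kwargs": {
  "deltas": [
    [[0,0,0,0,0,0.07,-1],[0,0,0,0,0,0.14,-1],[0,0,0,0,0,0.2,-1],[0,0,0,0,0,0.2,-1]]
  ]
}}

```text
clock: 10.65
tcp_pos: [0.5395, 0.0523, 0.1601]
tcp_rot: [-3.141, -0.001, 2.758]
contact_force: [0.4, -0.4, 0.5]
width: 0.223
grasp_force: 15.0
```

Request:
{"fn": "jog_arm", "kwargs": {
  "deltas": [
    [[0,0,0,0,0,0.05,-1],[0,0,0,0,0,0.1,-1],[0,0,0,0,0,0.15,-1],[0,0,0,0,0,0.15,-1]]
  ]
}}

```text
clock: 11.05
tcp_pos: [0.5396, 0.0523, 0.1557]
tcp_rot: [-3.141, -0.0, 2.758]
contact_force: [-0.1, -0.2, -0.3]
width: 0.223
grasp_force: 15.0
```

Request:
{"fn": "jog_arm", "kwargs": {
  "deltas": [
    [[0,0,0,0,0,0.05,-1],[0,0,0,0,0,0.1,-1],[0,0,0,0,0,0.15,-1],[0,0,0,0,0,0.15,-1]]
  ]
}}

```text
clock: 11.45
tcp_pos: [0.5396, 0.0523, 0.1512]
tcp_rot: [-3.141, -0.0, 2.758]
contact_force: [0.2, 0.5, -1.1]
width: 0.224
grasp_force: 15.0
```

Request:
{"fn": "jog_arm", "kwargs": {
  "deltas": [
    [[0,0,0,0,0,0.05,-1],[0,0,0,0,0,0.1,-1],[0,0,0,0,0,0.15,-1],[0,0,0,0,0,0.15,-1]]
  ]
}}

```text
clock: 11.85
tcp_pos: [0.5396, 0.0523, 0.1467]
tcp_rot: [-3.141, -0.0, 2.758]
contact_force: [-0.0, 0.1, -0.5]
width: 0.224
grasp_force: 15.0
```

Request:
{"fn": "jog_arm", "kwargs": {
  "deltas": [
    [[0,0,0,0,0,0.05,-1],[0,0,0,0,0,0.1,-1],[0,0,0,0,0,0.15,-1],[0,0,0,0,0,0.15,-1]]
  ]
}}

```text
clock: 12.25
tcp_pos: [0.5395, 0.0523, 0.1422]
tcp_rot: [-3.141, -0.001, 2.758]
contact_force: [1.9, -0.5, -1.0]
width: 0.219
grasp_force: 15.0
```

Request:
{"fn": "jog_arm", "kwargs": {
  "deltas": [
    [[0,0,0,0,0,0.05,-1],[0,0,0,0,0,0.1,-1],[0,0,0,0,0,0.1,-1]]
  ]
}}

```text
clock: 12.55
tcp_pos: [0.5396, 0.0523, 0.1392]
tcp_rot: [-3.141, -0.0, 2.758]
contact_force: [-0.2, 0.7, 0.1]
width: 0.224
grasp_force: 15.0
```

Request:
{"fn": "jog_arm", "kwargs": {
  "deltas": [
    [[0,0,0,0,0,0.05,-1],[0,0,0,0,0,0.1,-1],[0,0,0,0,0,0.1,-1]]
  ]
}}

```text
clock: 12.85
tcp_pos: [0.5398, 0.0523, 0.1365]
tcp_rot: [3.142, 0.0, 2.758]
contact_force: [0.8, -0.9, -0.5]
width: 0.223
grasp_force: 15.0
```

Request:
{"fn": "jog_arm", "kwargs": {
  "deltas": [
    [[0,0,0,0,0,0.05,-1],[0,0,0,0,0,0.1,-1],[0,0,0,0,0,0.1,-1]]
  ]
}}

```text
clock: 13.15
tcp_pos: [0.5411, 0.0522, 0.1357]
tcp_rot: [3.141, 0.003, 2.758]
contact_force: [-1.8, -1.2, 11.8]
width: 0.225
grasp_force: 15.0
```

Floor contact with 11.8 N at tip z of about 0.021, so the well is about 67 mm deep. Only the 88 mm vial fits (neck about +5 mm; the 78 would sink to -5). Now I hang the rod back.

Request:
{"fn": "jog_arm", "kwargs": {
  "deltas": [
    [[0,0,0,0,0,0,-1],[0,0,0,0,0,0,-1],[0,0,0,0,0,-0.5,-1],[0,0,0,0,0,-1.3,-1],[0,0,0,0,0,-2.3,-1],[0,0,0,0,0,-3.4,-1],[0,0,0,0,0,-4.35,-1],[0,0,0,0,0,-4.35,-1],[0,0,0,0,0,-4.35,-1]]
  ]
}}

```text
clock: 14.05
tcp_pos: [0.5401, 0.0524, 0.2649]
tcp_rot: [3.141, 0.001, 2.758]
contact_force: [-0.3, 0.1, -1.6]
width: 0.221
grasp_force: 15.0
```

Request:
{"fn": "jog_arm", "kwargs": {
  "deltas": [
    [[0,0,0,0.6,1.4,0,-1],[0,0,0,1.2,2.8,0,-1],[0,0,0,1.8,4.2,0,-1],[0,0,0,2.4,5.6,0,-1],[0,0,0,3,7,0,-1],[0,0,0,3.51,8.25,0,-1],[0,0,0,3.51,8.25,0,-1],[0,0,0,3.51,8.25,0,-1],[0,0,0,3.51,8.25,0,-1],[0,0,0,3.51,8.25,0,-1],[0,0,0,3.51,8.25,0,-1],[0,0,0,3.51,8.25,0,-1]]
  ]
}}

```text
clock: 15.25
tcp_pos: [0.5351, 0.3204, 0.2643]
tcp_rot: [3.141, 0.0, 2.756]
contact_force: [-0.9, 0.8, -0.3]
width: 0.223
grasp_force: 15.0
```

```bash
python3 - <<'E'
from h import *
s=telemetry.observe(); print({k:np.round(v,4) for k,v in s.items() if k in('clock','tcp_pos','tcp_rot','contact_force','width')})
a=cv2.imread('pics/w3.png');b=cam('wrist','w5.png')[:,:,::-1]
cv2.imwrite('pics/w35.png',np.hstack([cv2.resize(i[150:290,270:370],None,fx=4,fy=4,interpolation=cv2.INTER_CUBIC) for i in(a,b)]))
E
```

```text
{'clock': np.float64(15.25), 'tcp_pos': array([0.5351, 0.3204, 0.2643]), 'tcp_rot': array([3.1414e+00, 3.0000e-04, 2.7563e+00]), 'contact_force': array([-0.8919,  0.7621, -0.2673]), 'width': np.float64(0.2226)}
```

View pics/w35.png

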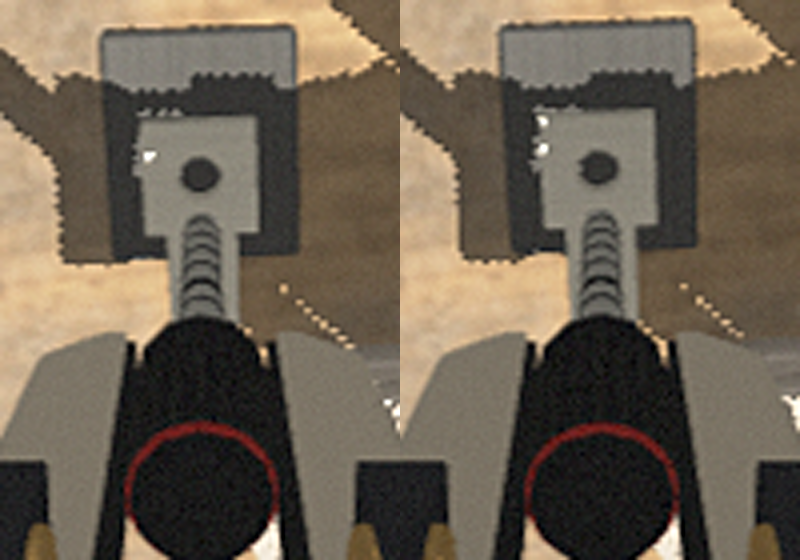

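Comparing left (just after lift-out) with right (now), the hole is at (200,174) versus (199,168) and the tip at (202,220) versus (200,218). That is about 1 mm off, which I correct while lowering.

Request:
{"fn": "jog_arm", "kwargs": {
  "deltas": [
    [[0,0,0,0.02,0.01,0.5,-1],[0,0,0,0.02,0.01,1,-1],[0,0,0,0.02,0.01,1.4,-1],[0,0,0,0.02,0.01,1.7,-1],[0,0,0,0.02,0.01,2,-1],[0,0,0,0.02,0.01,2.3,-1],[0,0,0,0.02,0.01,2.3,-1]]
  ]
}}

```text
clock: 16.0
tcp_pos: [0.5338, 0.3213, 0.1932]
tcp_rot: [-3.14, -0.001, 2.758]
contact_force: [0.5, -0.2, -1.6]
width: 0.223
grasp_force: 15.0
```

Request:
{"fn": "jog_arm", "kwargs": {
  "deltas": [
    [[0,0,0,0,0,0.4,-1],[0,0,0,0,0,0.8,-1],[0,0,0,0,0,1.2,-1],[0,0,0,0,0,1.6,-1],[0,0,0,0,0,1.9,-1],[0,0,0,0,0,2.08,-1],[0,0,0,0,0,2.08,-1],[0,0,0,0,0,2.08,-1]]
  ]
}}

```text
clock: 16.8
tcp_pos: [0.5342, 0.3217, 0.1324]
tcp_rot: [-3.141, -0.0, 2.758]
contact_force: [0.0, -2.0, -2.0]
width: 0.219
grasp_force: 15.0
```

Request:
{"fn": "jog_arm", "kwargs": {
  "deltas": [
    [[0,0,0,0,0,0.03,-1],[0,0,0,0,0,0.06,-1],[0,0,0,0,0,0.06,-1],[0,0,0,0,0,0.06,-0.4],[0,0,0,0,0,0.06,-0.2],[0,0,0,0,0,0.06,0],[0,0,0,0,0,0.06,0],[0,0,0,0,0,0.06,0],[0,0,0,0,0,0.06,0],[0,0,0,0,0,0.06,0],[0,0,0,0,0,0.06,0]]
  ]
}}

```text
clock: 17.9
tcp_pos: [0.5344, 0.3217, 0.1308]
tcp_rot: [-3.142, -0.0, 2.758]
contact_force: [0.6, -0.9, 0.2]
width: 0.503
grasp_force: 0.0
```

Request:
{"fn": "jog_arm", "kwargs": {
  "deltas": [
    [[0,0,0,0,0,-0.6,0],[0,0,0,0,0,-1.6,0],[0,0,0,0,0,-2.4,0],[0,0,0,0,0,-3.4,0],[0,0,0,0,0,-4.4,0],[0,0,0,0,0,-4.4,0],[0,0,0,0,0,-4.4,0]]
  ]
}}

```text
clock: 18.6
tcp_pos: [0.5349, 0.322, 0.2639]
tcp_rot: [3.14, 0.001, 2.758]
contact_force: [0.1, -0.4, -0.3]
width: 0.5
grasp_force: 0.0
```

```bash
python3 - <<'E'
from h import *
s=telemetry.observe(); print({k:np.round(v,4) for k,v in s.items() if k in('clock','joint_positions','tcp_pos','tcp_rot','contact_force','width')})
b=cam('wrist','w6.png');spots(['rod_collar','stand_hole'],'wrist',2);cam('side','s6.png');spots(['rod_collar','stand_hole'],'side',3)
a=cv2.imread('pics/s6.png')
cv2.imwrite('pics/r6.png',np.hstack([cv2.resize(b[130:270,240:380,::-1],None,fx=3,fy=3),cv2.resize(a[150:220,230:290],(360,420))]))
E
```

```text
{'clock': np.float64(18.6), 'joint_positions': array([ 0.4598,  0.1854,  1.3853,  0.    ,  1.5687, -0.727 ]), 'tcp_pos': array([0.5349, 0.322 , 0.2639]), 'tcp_rot': array([3.1400e+00, 1.4000e-03, 2.7576e+00]), 'contact_force': array([ 0.1141, -0.384 , -0.2692]), 'width': np.float64(0.4997)}
wrist rod_collar [0.5343 0.3197 0.1031] 0.98
wrist rod_collar [0.4934 0.2238 0.0857] 0.75
wrist stand_hole [0.5353 0.3158 0.1002] 0.87
side rod_collar [0.489  0.2294 0.0848] 0.72
side rod_collar [0.5336 0.3245 0.1013] 0.66
side rod_collar [0.5075 0.4099 0.0847] 0.62
side stand_hole [0.5338 0.3199 0.1025] 0.65
```

View pics/r6.png

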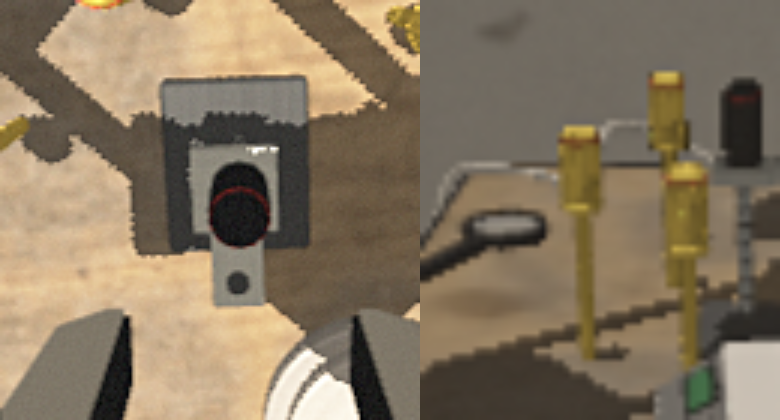

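The rod hangs upright in its stand, with the grip top at (240,205) and the collar on the arm at (745,165), and the yellow ones are untouched. Next is the black-cap vial.

Request:
{"fn": "jog_arm", "kwargs": {
  "deltas": [
    [[0,0,1.5,-0.5,-1.4,0,0],[0,0,3,-1,-2.8,0,0],[0,0,4.5,-1.5,-4.2,0,0],[0,0,6,-2,-5.6,0,0],[0,0,7.5,-2.5,-7,0,0],[0,0,9,-3,-8.4,0,0],[0,0,10.5,-3.5,-9.8,0,0],[0,0,12,-4,-11.2,0,0],[0,0,13.5,-4.5,-12.6,0,0],[0,0,15.4,-5,-14,0,0],[0,0,15.4,-5.55,-15.55,0,0],[0,0,15.4,-5.55,-15.55,0,0]]
  ]
}}

```text
clock: 20.1
tcp_pos: [0.5128, -0.1785, 0.2621]
tcp_rot: [-3.141, 0.002, 1.407]
contact_force: [-0.4, 0.7, -0.1]
width: 0.501
grasp_force: 0.0
```

Request:
{"fn": "jog_arm", "kwargs": {
  "deltas": [
    [[0,0,0,0,0,0,0],[0,0,0,0,0,0,0],[0,0,0,0,0,0,0]]
  ]
}}

```text
clock: 20.4
tcp_pos: [0.5142, -0.1718, 0.2627]
tcp_rot: [-3.141, -0.0, 1.416]
contact_force: [0.9, -0.0, 0.7]
width: 0.499
grasp_force: 0.0
```

```bash
python3 - <<'E'
from h import *
s=telemetry.observe(); print({k:np.round(v,4) for k,v in s.items() if k in('clock','tcp_pos','tcp_rot','contact_force','width')})
b=cam('wrist','w7.png');spots(['vial_88_neck','vial_78_neck','vial_68_neck','vial_58_neck','rack'],'wrist',2)
P=(s['tcp_pos'],s['tcp_rot']);Rm=R.from_euler('xyz',P[1]).as_matrix().T
for n in('vial_88','vial_78','vial_58'):
  for d in optics.masks_of(n,'wrist')[:2]:
    v,u=np.nonzero(d['mask']);print(n,d['confidence'],u.min(),u.max(),v.min(),v.max())
cv2.imwrite('pics/w7c.png',cv2.resize(b[140:290,240:400,::-1],None,fx=4,fy=4,interpolation=cv2.INTER_CUBIC))
E
```

```text
{'clock': np.float64(20.4), 'tcp_pos': array([ 0.5142, -0.1718,  0.2627]), 'tcp_rot': array([-3.1414e+00, -3.0000e-04,  1.4157e+00]), 'contact_force': array([ 0.9304, -0.0015,  0.7164]), 'width': np.float64(0.4993)}
wrist vial_88_neck [ 0.5132 -0.1714  0.0755] 0.77
wrist vial_88_neck [ 0.4318 -0.0912 -0.0043] 0.27
wrist vial_78_neck [ 0.5111 -0.2148  0.0685] 0.72
wrist vial_68_neck [ 0.5053 -0.2592  0.0514] 0.81
wrist vial_68_neck [0.5314 0.0096 0.0406] 0.16
wrist vial_58_neck [ 0.4967 -0.2963  0.0499] 0.57
wrist rack [ 5.082e-01 -2.351e-01 -5.000e-04] 0.93
vial_88 0.67 314 328 233 256
vial_88 0.66 314 327 259 280
vial_78 0.67 314 328 233 256
vial_78 0.66 314 327 259 280
vial_58 0.67 314 328 233 256
vial_58 0.66 314 327 259 280
```

View pics/w7c.png

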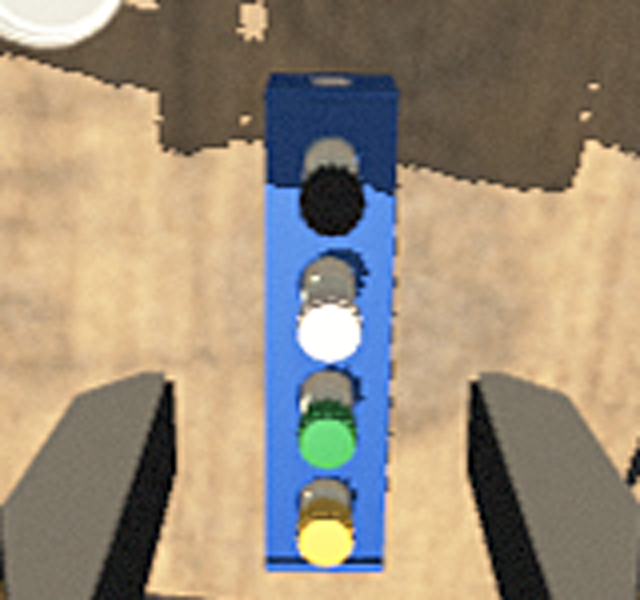

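The black cap is at (332,201), with white (330,332), green (327,440) and yellow (325,540) below it, and the rack is square to the tool.

```bash
python3 - <<'E'
from h import *
s=telemetry.observe();P=(s['tcp_pos'],s['tcp_rot'])
g=lambda x,y:(240+x/4-.4,140+y/4-.4)
t=ray(*g(332,201),.093,*P);print(t,R.from_euler('xyz',P[1]).as_matrix().T@(t-P[0])/.03, (P[0][2]-.097)/.03)
y=ray(*g(325,543),.063,*P);print(y,np.linalg.norm((t-y)[:2]))
E
```

```text
[ 0.51685783 -0.17180688  0.093     ] [0.05316726 0.08581976 5.66252835] 5.529192087773125
[ 0.49516464 -0.29795252  0.063     ] 0.12799732812052597
```

Request:
{"fn": "jog_arm", "kwargs": {
  "deltas": [
    [[0,0,0,0.05,0.07,1.2,0],[0,0,0,0.05,0.07,2.4,0],[0,0,0,0.05,0.07,3.6,0],[0,0,0,0.05,0.07,4.6,0],[0,0,0,0.05,0.07,5.2,0],[0,0,0,0.05,0.07,5.52,0],[0,0,0,0.05,0.07,5.52,0],[0,0,0,0.05,0.07,5.52,0]]
  ]
}}

```text
clock: 21.65
tcp_pos: [0.517, -0.1723, 0.0983]
tcp_rot: [3.14, 0.0, 1.414]
contact_force: [-0.3, 0.5, 0.2]
width: 0.501
grasp_force: 0.0
```

Request:
{"fn": "jog_arm", "kwargs": {
  "deltas": [
    [[0,0,0,0,0,0,-1],[0,0,0,0,0,0,-1],[0,0,0,0,0,0,-1],[0,0,0,0,0,0,-1],[0,0,0,0,0,0,-1],[0,0,0,0,0,0,-1],[0,0,0,0,0,0,-1]]
  ],
  "newtons": 12
}}

```text
clock: 22.35
tcp_pos: [0.5166, -0.1721, 0.0977]
tcp_rot: [3.141, 0.0, 1.414]
contact_force: [-0.5, 1.6, 3.9]
width: 0.195
grasp_force: 12.0
```

Request:
{"fn": "jog_arm", "kwargs": {
  "deltas": [
    [[0,0,0,0,0,-0.3,-1],[0,0,0,0,0,-0.8,-1],[0,0,0,0,0,-1.6,-1],[0,0,0,0,0,-2.5,-1],[0,0,0,0,0,-3.4,-1],[0,0,0,0,0,-4.25,-1],[0,0,0,0,0,-4.25,-1],[0,0,0,0,0,-4.25,-1],[0,0,0,0,0,-4.25,-1]]
  ],
  "newtons": 20
}}

```text
clock: 23.25
tcp_pos: [0.5157, -0.1717, 0.2238]
tcp_rot: [-3.14, -0.0, 1.414]
contact_force: [-0.9, 0.8, 0.1]
width: 0.192
grasp_force: 20.0
```

```bash
python3 - <<'E'
from h import *
s=telemetry.observe();P=(s['tcp_pos'],s['tcp_rot']);print(s['clock'],P,s['width'],s['grasp_force'])
Rm=R.from_euler('xyz',P[1]).as_matrix().T
cam('wrist','w8.png');spots(['vial_88_neck','vial_88'],'wrist',2);cam('side','s8.png');spots(['vial_88_neck','vial_88'],'side',2)
print(Rm@(np.array([.5405,.0535,.225])-P[0])/.03)
E
```

```text
23.25 (array([ 0.51570239, -0.17172109,  0.22378638]), array([-3.13999270e+00, -4.33946285e-04,  1.41372388e+00])) 0.19244203194962797 19.999906718730927
wrist vial_88_neck [ 0.5104 -0.1727  0.2019] 0.84
wrist vial_88 [ 0.5172 -0.1735  0.1353] 0.87
wrist vial_88 [ 0.4939 -0.2969  0.0052] 0.81
side vial_88_neck [ 0.4968 -0.2997  0.004 ] 0.72
side vial_88_neck [ 0.5136 -0.1709  0.2025] 0.67
side vial_88 [ 0.4962 -0.3008  0.0013] 0.64
side vial_88 [ 0.5143 -0.177   0.1301] 0.63
[ 7.5442677  -0.35800583 -0.03660729]
```

Request:
{"fn": "jog_arm", "kwargs": {
  "deltas": [
    [[0,0,0,1.4,-0.1,-0.05,-1],[0,0,0,2.8,-0.2,-0.05,-1],[0,0,0,4.2,-0.3,-0.05,-1],[0,0,0,5.6,-0.36,-0.05,-1],[0,0,0,6.8,-0.36,-0.05,-1],[0,0,0,7.55,-0.36,-0.05,-1],[0,0,0,7.55,-0.36,-0.05,-1],[0,0,0,7.55,-0.36,-0.05,-1],[0,0,0,7.55,-0.36,-0.05,-1],[0,0,0,7.55,-0.36,-0.05,-1],[0,0,0,7.55,-0.36,-0.05,-1]]
  ]
}}

```text
clock: 24.65
tcp_pos: [0.5411, 0.0524, 0.2263]
tcp_rot: [3.142, 0.0, 1.412]
contact_force: [-0.0, -0.0, -1.0]
width: 0.191
grasp_force: 20.0
```

```bash
python3 - <<'E'
from h import *
s=telemetry.observe();P=(s['tcp_pos'],s['tcp_rot']);print(s['clock'],P,s['width'],s['contact_force'])
Rm=R.from_euler('xyz',P[1]).as_matrix().T
im=cam('wrist','w9.png');spots(['well_mouth','vial_88','vial_red','vial_blue'],'wrist',1)
for n in('vial_red','vial_blue','vial_88'):
  for d in optics.masks_of(n,'wrist')[:3]:
    v,u=np.nonzero(d['mask']);print(n,round(d['confidence'],2),u.min(),u.max(),v.min(),v.max())
hsv=cv2.cvtColor(im,cv2.COLOR_RGB2HSV)
for n,lo,hi in(('red',(0,120,40),(8,255,255)),('blue',(100,120,40),(125,255,255))):
    k,l,st,c=cv2.connectedComponentsWithStats(cv2.inRange(hsv,lo,hi))
    for i in range(1,k):
        if st[i,4]>60: print(n,st[i],c[i],ray(*c[i],.107,*P))
print(Rm@(np.array([.5398,.0539,.225])-P[0])/.03)
E
```

```text
24.65 (array([0.54109046, 0.05242971, 0.22626194]), array([3.14154791e+00, 9.30290528e-05, 1.41226187e+00])) 0.19069724641101643 [-0.01053129 -0.01002335 -0.96846469]
wrist well_mouth [0.5414 0.0523 0.0888] 0.83
wrist vial_88 [0.5397 0.0506 0.138 ] 0.82
wrist vial_red [0.5513 0.0939 0.0418] 0.69
wrist vial_blue [0.5409 0.0491 0.0056] 0.71
vial_red 0.84 308 327 145 167
vial_88 0.88 305 334 207 273
red [ 425   60   99  167 5378] [474.87430271 141.17571588] [0.68983007 0.08930315 0.107     ]
red [310 147  18  19 263] [318.47148289 156.47528517] [0.54653418 0.09804749 0.107     ]
blue [109 142  35  25 362] [124.63259669 155.08287293] [0.36945374 0.12755894 0.107     ]
blue [314 324  31  33 979] [328.3381001  339.88151175] [ 0.52476093 -0.10758639  0.107     ]
[ 0.04160796 -0.05021486  0.0420586 ]
```

Request:
{"fn": "jog_arm", "kwargs": {
  "deltas": [
    [[0,0,0,0.04,-0.04,0,-1],[0,0,0,0.04,-0.04,0.4,-1],[0,0,0,0.04,-0.04,0.9,-1],[0,0,0,0.04,-0.04,1.3,-1],[0,0,0,0.04,-0.04,1.4,-1],[0,0,0,0.04,-0.04,1.5,-1],[0,0,0,0.04,-0.04,1.6,-1],[0,0,0,0.04,-0.04,1.7,-1],[0,0,0,0.04,-0.04,1.7,-1]]
  ]
}}

```text
clock: 25.95
tcp_pos: [0.5401, 0.0548, 0.1751]
tcp_rot: [-3.142, -0.0, 1.414]
contact_force: [0.6, -0.1, 0.3]
width: 0.194
grasp_force: 20.0
```

Request:
{"fn": "jog_arm", "kwargs": {
  "deltas": [
    [[0,0,0,-0.02,0,0.1,-1],[0,0,0,-0.02,0,0.2,-1],[0,0,0,-0.02,0,0.3,-1],[0,0,0,-0.02,0,0.4,-1],[0,0,0,-0.02,0,0.5,-1],[0,0,0,-0.02,0,0.6,-1],[0,0,0,-0.02,0,0.6,-1]]
  ]
}}

```text
clock: 26.65
tcp_pos: [0.5396, 0.0542, 0.1566]
tcp_rot: [-3.141, 0.0, 1.414]
contact_force: [0.2, 0.4, -0.3]
width: 0.191
grasp_force: 20.0
```

Request:
{"fn": "jog_arm", "kwargs": {
  "deltas": [
    [[0,0,0,0,0,0.15,-1],[0,0,0,0,0,0.3,-1],[0,0,0,0,0,0.45,-1],[0,0,0,0,0,0.6,-1],[0,0,0,0,0,0.75,-1],[0,0,0,0,0,0.9,-1],[0,0,0,0,0,1.05,-1],[0,0,0,0,0,1.2,-1],[0,0,0,0,0,1.2,-1]]
  ]
}}

```text
clock: 27.55
tcp_pos: [0.5395, 0.0542, 0.1203]
tcp_rot: [-3.14, 0.0, 1.414]
contact_force: [-0.6, 0.3, -1.1]
width: 0.192
grasp_force: 20.0
```

Request:
{"fn": "jog_arm", "kwargs": {
  "deltas": [
    [[0,0,0,0,0,0.05,-1],[0,0,0,0,0,0.1,-1],[0,0,0,0,0,0.15,-1],[0,0,0,0,0,0.15,-1]]
  ]
}}

```text
clock: 27.95
tcp_pos: [0.5399, 0.0542, 0.1166]
tcp_rot: [-3.141, 0.0, 1.414]
contact_force: [-0.7, 0.4, 0.2]
width: 0.195
grasp_force: 20.0
```

Request:
{"fn": "jog_arm", "kwargs": {
  "deltas": [
    [[0,0,0,0,0,0.04,-1],[0,0,0,0,0,0.08,-1],[0,0,0,0,0,0.08,-1]]
  ]
}}

```text
clock: 28.25
tcp_pos: [0.5401, 0.0542, 0.1144]
tcp_rot: [3.141, -0.0, 1.414]
contact_force: [-0.0, -0.5, -0.4]
width: 0.193
grasp_force: 20.0
```

Request:
{"fn": "jog_arm", "kwargs": {
  "deltas": [
    [[0,0,0,0,0,0.03,-1],[0,0,0,0,0,0.05,-1],[0,0,0,0,0,0.05,-1]]
  ]
}}

```text
clock: 28.55
tcp_pos: [0.5408, 0.0543, 0.1142]
tcp_rot: [3.14, -0.0, 1.414]
contact_force: [-1.9, 0.6, 8.4]
width: 0.192
grasp_force: 20.0
```

Request:
{"fn": "jog_arm", "kwargs": {
  "deltas": [
    [[0,0,0,0,0,0,-0.55],[0,0,0,0,0,0,-0.4],[0,0,0,0,0,0,-0.2],[0,0,0,0,0,0,-0.1],[0,0,0,0,0,0,-0.1],[0,0,0,0,0,0,-0.1]]
  ]
}}

```text
clock: 29.15
tcp_pos: [0.5399, 0.0542, 0.1127]
tcp_rot: [-3.141, 0.0, 1.414]
contact_force: [0.2, -0.1, 0.9]
width: 0.45
grasp_force: 0.0
```

Request:
{"fn": "jog_arm", "kwargs": {
  "deltas": [
    [[0,0,0,0,0,-0.4,-0.1],[0,0,0,0,0,-1,-0.1],[0,0,0,0,0,-2,-0.1],[0,0,0,0,0,-3,-0.1],[0,0,0,0,0,-4,-0.1],[0,0,0,0,0,-5,-0.1],[0,0,0,0,0,-5,-0.1],[0,0,0,0,0,-5,-0.1]]
  ]
}}

```text
clock: 29.95
tcp_pos: [0.5406, 0.0542, 0.2644]
tcp_rot: [3.139, -0.0, 1.414]
contact_force: [-0.2, -0.1, -0.6]
width: 0.451
grasp_force: 0.0
```

```bash
python3 - <<'E'
from h import *
s=telemetry.observe();P=(s['tcp_pos'],s['tcp_rot']);print(s['clock'],P,s['width'],s['contact_force'])
im=cam('wrist','w10.png');spots(['well_mouth','vial_88_neck','vial_88','vial_red','vial_blue'],'wrist',3)
cam('side','s10.png');spots(['vial_88_neck','vial_78_neck','vial_68_neck','vial_58_neck','rod_collar'],'side',3)
E
```

```text
29.95 (array([0.54059657, 0.05420263, 0.26439113]), array([ 3.13893821e+00, -4.28050209e-04,  1.41373903e+00])) 0.45145289053146936 [-0.23076709 -0.09467801 -0.64129086]
wrist well_mouth [0.5443 0.0542 0.0876] 0.92
wrist vial_88_neck [0.5368 0.0534 0.0934] 0.79
wrist vial_88_neck [0.5453 0.0564 0.0835] 0.67
wrist vial_88_neck [0.55   0.0962 0.0405] 0.33
wrist vial_88 [0.541  0.0521 0.0241] 0.76
wrist vial_88 [ 0.5085 -0.2149  0.0661] 0.67
wrist vial_88 [ 0.5103 -0.2173  0.0064] 0.43
wrist vial_red [0.5509 0.0968 0.0441] 0.54
wrist vial_blue [0.5356 0.0072 0.0415] 0.6
side vial_88_neck [0.5396 0.0551 0.0899] 0.38
side vial_78_neck [ 0.5127 -0.2129  0.0702] 0.66
side vial_68_neck [ 0.4949 -0.2548  0.0596] 0.7
side vial_58_neck [ 0.4945 -0.2994  0.0472] 0.76
side rod_collar [0.4887 0.2294 0.0871] 0.73
side rod_collar [0.5357 0.3267 0.0997] 0.64
side rod_collar [0.5092 0.411  0.0855] 0.64
```

All the readings agree: the vial's neck is at z of about 0.093, 5 mm above the block, and everything else is where it was at the start.

```bash
python3 -c "
from workcell import arm
print(arm.job_done())"
```

```text
the job is handed in; nothing more can be done
None
```

The middle well measured about 67 mm deep, so I stood the 88 mm (black-cap) vial in it with its cap edge about 5 mm above the block, hung the depth rod back in its stand, and handed the job in; no verdict came back.

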